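# Raise a ratchet support post four clicks and lock it

## Task

Raise the ratchet support post from its bottom stop by exactly four clicks of its pawl, then let it down gently, neither dropped nor rammed down, until the pawl carries it, and let go. Then swing the lock lever round to its stop, and leave the other things on the table alone.

Things in the scene. Friction and masses are not known exactly. Their poses are not given: they have to be found in the camera images.
- jack: Black base of the ratchet support post, 100 x 170 x 12 mm, bolted down. Origin on the table under the axis of the vertical column; its own +y points from the column to the aluminium pawl block, its z is up. A black guide, open to +y, 107 mm high, surrounds the column.
- saddle_grip (a point): Centre of the post's aluminium V-saddle head: 30 mm along the base's x (grip across it), 40 mm along its y, 121 to 166 mm above the table when down; this point at 142 mm, rising with the post. Below it is a 22 mm square steel column, 0.4 to 0.8 kg in all, sliding only up and down. Not self-holding: let go, it falls till a tooth rests on the pawl. A rack with five teeth is clamped on its +y side.
- post (a joint): Height of the post above its bottom stop, m: 0 at the start, 0.085 at most. The first click comes after about 8 to 22 mm of lift (differs each time: the rack strip is clamped at no measured height), the next ones 14 mm apart each. A clicked tooth cannot go back down past the pawl, so a fifth click cannot be undone. Let down, it meets the pawl up to 1 mm below the height of the click.
- pawl_block: Aluminium block, 34 x 54 mm, 100 mm high, fixed beside the column; origin as the base's. Holds the spring pawl, 92 mm above the table; its knob at the far (+y) end jumps 5 mm at each click. Before each click the lift grows heavier over about 6 mm, by 4 to 9 N; at the click this falls away at once, then some 7 mm are free. Load on the pawl, the post's weight included: at most 25 N.
- lever_pivot (a point): Pivot of the lock lever, on top of the pawl block, 60 mm from the column axis along the base's +y, 102 mm above the table. The lever turns about the vertical.
- lever_pin (a point): Centre of the upright steel pin (12 mm across, 36 mm high, from 108 to 144 mm above the table) at the end of the steel lock lever, 65 mm from the pivot; best pinched from above and led along its arc about the pivot.
- lock_lever (a joint): Angle of the lock lever, rad, growing anticlockwise seen from above: 0 to 0.3 at the start (unlocked: at 0 it points 0.52 rad from the base's +x towards its +y), 1.3 at its stop (locked, over the pawl's knob). It stays where it is left; turning it takes about 2 N at the pin.
- objective: Brass microscope objective standing near the base, 31 mm across, 52 mm high, origin at its foot. Leave it alone.
- hex_driver: Hex driver, 160 mm long, lying near the base. Leave it alone.
- lens_tube: Black lens tube standing beyond the base, 31 mm across, 60 mm high, origin at its foot. Leave it alone.
- angle_bracket: Black angle bracket on the left, 70 x 60 mm, 90 mm high, origin under its foot. Leave it alone.
- power_meter: Blue power meter box on the right, 90 x 130 x 48 mm, origin under its centre. Leave it alone.
- spare_post: Small steel post standing on the left, 20 mm across, 75 mm high, origin at its foot. Leave it alone.
- cleaner: Amber bottle standing on the right, 40 mm across, 90 mm high, origin at its foot. Leave it alone.
Mind the look-alikes: they are no part of the job. What is shaped like the jack but red or yellow is not meant.

How it is judged:
By the outcome, as a careful person would: the job done as asked, in the order asked, and still so for the second after the job is handed in, with the robot touching nothing.
It also fails if it takes over 72 s, if anything falls off the work surface, if the arm or the gripper's body presses on something with over 40 N, if the wrist force passes 120 N, or if a joint passes its speed limit or range.

## Robot

A 6-joint arm with a two-finger parallel gripper is mounted at the origin on the work surface. World frame = base frame: x ahead of the robot, y to its left, z up, the work surface at z = 0. Lengths are in m, angles in rad, forces in N, time in s.
With the tool pointing down it reaches from about 0.35 to 0.975 m from the base axis. Payload 4.9 kg.
Tool frame: the origin (TCP) lies at the very end of the fingers, on their centre line; the grasp point (between the pads) lies 19 mm behind it (pinch_z is the distance from the TCP to the grasp point, in m); z points along the fingers, y is the line along which they close (so a half turn about z gives the same grasp; the last joint's range is limited). The gripper opens to 85 mm and grips with 20 to 120 N. Pads are 22 mm wide; open, the fingers measure 114 mm over their backs; the gripper's body (76 mm by 85 mm) begins 54 mm behind the grasp point. The pads swing forward as they close: fully open they stand 13 mm farther back than shut.
Start: joints at [1.115, 0.053, 1.613, -0, 1.476, -0.119], TCP at [0.207, 0.59, 0.231] pointing down, gripper open.
Joint ranges: [-3.01, 3.01], [-1.01, 2.22], [0.06, 2.58], [-1.02, 4.17], [0.09, 2.62], [-3.14, 3.14]. Speed limits (rad/s): [2.57, 2.57, 3.14, 3.14, 3.14, 3.14].

## Interface

Orientations are given as a unit quaternion [w, x, y, z].
In Python, from plant import * gives the robot as it stands. The module is installed in compiled form; this text tells all that it offers.
- The arm moves only by the tool play_rows, never from a script. Its arguments are lists of equal length, an entry for each row: "linear": the shift along the world's x, y, z in m, a list of three; "turn": the turn about the world's z in degrees. A call has 1 to 8 rows; each row shifts and turns the commanded pose from where the row before left it; what a row does not reach is not made up. A row lasts 1/8 s, in which the tool goes at most 62.5 mm and 10.7 degrees, less where a joint would pass 70% of its speed; a pose out of reach is approached as far as the arm can. A call is refused whole if a number of a shift passes 0.0625 or a number of a turn 10.7, either way. A call with a gripper value outside its range is refused whole. "hand" is the finger opening in m, from 0 to 0.0854, set as the call begins (left out, the last holds). The fingers move at their own pace and stop on an object; the grip force is fixed at half the most. Time passes only in rows, so rows that do not move let the fingers close. It gives the time, the measured TCP pose, the force, the opening and the grip force at its end, in the units of the state.
- state(): the state, without advancing time (a new reading comes with each control period).
- grab_frame(name): name is "scene" or "top" or "wrist"; returns the picture (400x640x3 uint8, red, green, blue); there is no depth.
- camera_info(name): a dict with "camera_matrix" (3x3 intrinsics, pixels), "origin" and "attitude" of the camera in the world; the wrist camera has in their place "mount" (4x4, takes a point from camera to tool coordinates, whose origin is the TCP and whose axes are the flange's). Camera axes: x right, y down, z forward; pixel columns grow to the right and rows downward; lengths in m; the calibration is good to about 2 mm. A picture is of the moment at which its call begins: read the wrist's pose just before it. camera_info takes no time and is no camera call.
- job_done(): hands the job in; it is judged then, once.
Trained networks look in the newest picture that a camera, given by its name, has taken for a name from the list of things; names that differ only in an ending like _2 or _b are one class to them, and where a whole thing is asked for, a point or a joint stands for the part that bears it (a point fixed in the world has none). Each returns a list of dicts, best first, with "p" (0 to 1); they miss things now and then, are a little off and sometimes report something else, mostly with a low value. They report only what shows in the picture. A call takes as long as a camera call. They do not tell look-alikes from the thing itself.
- trace(camera, thing): "region" (400x640 bool, what is visible of it) and "location" ([column, row] in pixels, amid what is visible of it).
The state is a dict: "time": time; "joint_pos": joint angles; "joint_vel": joint speeds; "joint_efforts": joint torques, N m; "tool_pos": TCP position; "tool_rot": TCP orientation; "contact_force": force on the tool from outside, world axes, zero at the start; "ft_torque": the same for the moment, N m; "gripper_width": opening from 0.0 (shut) to 1.0 (fully open); "grasp_force": force on a finger pad.
Only numpy, scipy, OpenCV 4.12 (cv2) and the standard library are available. Lean on these libraries where they do the work, as an engineer would, in place of code of your own. Each camera call takes 0.05 s, during which the arm holds its last target. There are 200 camera calls.

## Working session

There is one attempt and no reset: what is moved stays moved. The work goes in short steps, Python scripts to look and compute and a tool call to move; the robot and the scene stay as the last step left them, time stands still between calls to the robot, and variables do not carry over. Pictures are saved under pics/ and viewed, at most 10 in all, crops included, and the job is handed in when it is done.

Besides the shell and the picture viewer there is one more tool, called by a JSON object that holds its "name" and its "arguments", one argument or row to a line. play_rows: Moves the arm, as the interface text tells. Its arguments: {"type":"object","properties":{"linear":{"type":"array","items":{"type":"array","items":{"type":"number"}}},"turn":{"type":"array","items":{"type":"number"}},"hand":{"type":"number"}},"required":["linear","turn"]}

```bash
mkdir -p pics; cat > h.py <<'E'
from plant import *
import numpy as np, cv2
from scipy.spatial.transform import Rotation as R
def Rm(a):
    a=np.array(a,float); return a if a.shape==(3,3) else R.from_quat(np.r_[a[1:],a[0]]).as_matrix()
def cam(n,st=None):
    c=camera_info(n); K=np.array(c["camera_matrix"])
    if n=="wrist":
        M=np.array(c["mount"]); T=np.eye(4); T[:3,:3]=Rm(st["tool_rot"]); T[:3,3]=st["tool_pos"]; T=T@M
        return K,T[:3,3],T[:3,:3]
    return K,np.array(c["origin"]),Rm(c["attitude"])
def at(n,px,z,st=None):
    K,o,A=cam(n,st); d=A@np.linalg.inv(K)@np.array([px[0],px[1],1.]); return o+d*(z-o[2])/d[2]
def proj(n,P,st=None):
    K,o,A=cam(n,st); q=K@(A.T@(np.array(P)-o)); return q[:2]/q[2]
def save(n,im): cv2.imwrite("pics/"+n+".png",im[:,:,::-1])
E
python3 - <<'E'
from h import *
s=state(); print(s)
for n in("scene","top"):
    c=camera_info(n); print(n,c)
im=grab_frame("top"); save("top0",im)
for t in("jack","saddle_grip","pawl_block","lever_pin"):
    for r in trace("top",t): print(t,round(r["p"],2),np.round(r["location"],1),r["region"].sum())
im=grab_frame("scene"); save("scene0",im)
for t in("jack","saddle_grip","pawl_block","lever_pin"):
    for r in trace("scene",t): print(t,round(r["p"],2),np.round(r["location"],1),r["region"].sum())
E
```

```text
{'time': 0.0, 'joint_pos': array([ 1.11500303e+00,  5.33643580e-02,  1.61428534e+00, -1.20766407e-05,
        1.47600839e+00, -1.18982557e-01]), 'joint_vel': array([-0.00065953, -0.00163139,  0.00255048,  0.00043305,  0.00115823,
        0.00064618]), 'joint_efforts': array([ 1.44610326e-04, -3.93690634e+01, -3.70167124e+01, -1.29260175e-04,
        7.43972138e-03, -1.11121028e-05]), 'tool_pos': array([0.20626592, 0.58932345, 0.23006355]), 'tool_rot': array([-2.86957098e-04,  1.67609834e-01,  9.85852868e-01, -9.92064334e-04]), 'contact_force': array([-0.528835  ,  0.58450005,  0.52096739]), 'ft_torque': array([-0.00957076,  0.00126994, -0.06057962]), 'grasp_force': 0.0, 'gripper_width': 1.002119189653803}
scene {'camera_matrix': array([[449.643297  ,   0.        , 320.2984176 ],
       [  0.        , 449.643297  , 196.93506992],
       [  0.        ,   0.        ,   1.        ]]), 'origin': array([ 1.3380171 , -0.39657148,  0.85949701]), 'attitude': array([-0.36027161,  0.76197777,  0.48793165, -0.22697347])}
top {'camera_matrix': array([[453.87167003,   0.        , 311.29542589],
  
[... 642 characters left out ...]
.3 174.5] 130
lever_pin 0.65 [245.4 234.3] 140
lever_pin 0.54 [210.  132.8] 152
lever_pin 0.45 [293.  158.4] 121
lever_pin 0.16 [456.2 173.1] 198
jack 0.92 [343.9 226.5] 2878
jack 0.89 [340.7 166.7] 2031
jack 0.8 [234.9 246.6] 3022
jack 0.68 [433.3 210.9] 2845
saddle_grip 0.94 [222.  212.5] 450
saddle_grip 0.69 [429.8 183.1] 368
saddle_grip 0.57 [332.2 194.1] 381
saddle_grip 0.56 [334.4 142.2] 273
pawl_block 0.93 [346.8 218.2] 656
pawl_block 0.87 [444.1 206.3] 616
pawl_block 0.81 [240.4 237.9] 704
pawl_block 0.71 [351.5 162.8] 512
lever_pin 0.8 [365.9 209.3] 249
lever_pin 0.78 [461.  196.1] 196
lever_pin 0.75 [249.3 233.4] 161
lever_pin 0.73 [364.1 152.9] 182
lever_pin 0.24 [335.5 258.3] 283
```

View pics/top0.png

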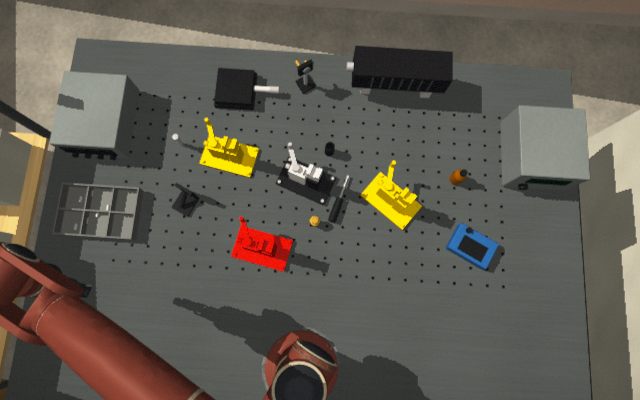

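View pics/scene0.png

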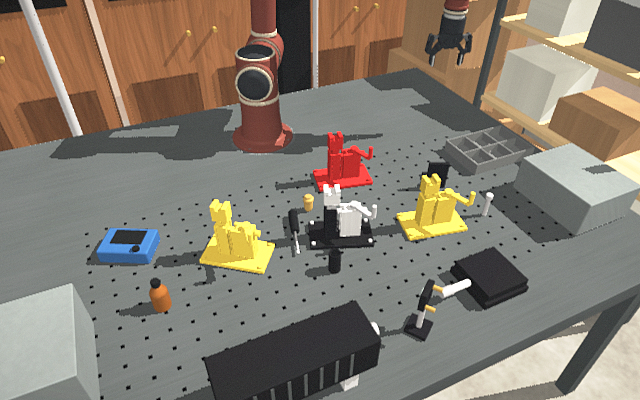

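Candidates in the top picture are the black/aluminium jack at (303,181), red at (263,247), and yellow at (225,158) and (393,202). In the scene picture the black one is at (344,226). I choose the black one, checked here in a close crop.

```bash
python3 - <<'E'
from h import *
im=grab_frame("top"); c=im[125:225,250:370]; save("crop0",cv2.resize(c,None,fx=5,fy=5,interpolation=cv2.INTER_CUBIC))
def pick(n,t,p):
    return min(trace(n,t),key=lambda r:np.hypot(*(np.array(r["location"])-p)))
j=pick("top","jack",(303,181)); s=pick("top","saddle_grip",(316,175)); b=pick("top","pawl_block",(299,172)); l=pick("top","lever_pin",(293,158))
ys,xs=np.nonzero(s["region"]);print("saddle",at("top",s["location"],.16),at("top",(xs.mean(),ys.mean()),.16))
print("block",at("top",b["location"],.1)); print("lever",at("top",l["location"],.11))
ys,xs=np.nonzero(l["region"]);print(xs.min(),xs.max(),ys.min(),ys.max())
ys,xs=np.nonzero(j["region"]);P=np.array([at("top",(x,y),.012)[:2] for x,y in zip(xs,ys)],np.float32);print("jack",cv2.minAreaRect(P))
grab_frame("scene")
def tri(p,q):
    A=[];B=[]
    for n,x in(("top",p),("scene",q)):
        K,o,a=cam(n); d=a@np.linalg.inv(K)@np.array([*x,1.]); d/=np.linalg.norm(d); M=np.eye(3)-np.outer(d,d); A.append(M);B.append(M@o)
    return np.linalg.solve(sum(A),sum(B))
s2=pick("scene","saddle_grip",(332,194)); print("tri saddle",tri(s["location"],s2["location"]))
E
```

```text
saddle [ 0.54923798 -0.00597972  0.16      ] [ 5.50797874e-01 -5.45222654e-04  1.60000000e-01]
block [0.5663859  0.04729656 0.1       ]
lever [0.60187444 0.06498704 0.11      ]
288 299 143 171
jack ((0.5830921530723572, 0.02591918408870697), (0.19100907444953918, 0.13843461871147156), 66.89617156982422)
tri saddle [ 0.55293251 -0.00411515  0.14906577]
```

View pics/crop0.png

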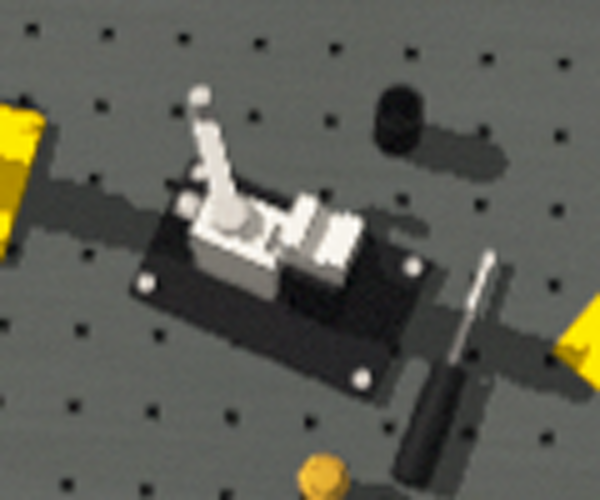

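The crop shows the black jack with aluminium parts. The saddle is at crop (325,238), the lever pivot at (232,215), the pin top at (200,95), and the base bolts at (146,284), (362,378), (413,266) and (198,172).

```bash
python3 - <<'E'
from h import *
f=lambda x,y,z: np.round(at("top",(250+(x-2)/5,125+(y-2)/5),z),4)
for n,x,y,z in(("saddle",325,238,.166),("pivot",232,212,.108),("pintop",200,95,.144),("b1",146,284,.015),("b2",362,378,.015),("b3",413,266,.015),("b4",198,172,.015)): print(n,f(x,y,z))
a,b=f(362,378,.015),f(146,284,.015); print(np.degrees(np.arctan2(*(b-a)[1::-1])))
s=state(); print(s["tool_pos"],np.degrees(R.from_quat(np.r_[s["tool_rot"][1:],s["tool_rot"][0]]).as_matrix()), camera_info("wrist"))
E
```

```text
saddle [ 0.5513 -0.0029  0.166 ]
pivot [0.579  0.0537 0.108 ]
pintop [0.6388 0.0761 0.144 ]
b1 [0.5537 0.109  0.015 ]
b2 [ 0.5023 -0.0316  0.015 ]
b3 [ 0.5771 -0.0595  0.015 ]
b4 [0.6297 0.0818 0.015 ]
69.91879556086303
[0.20652331 0.58987002 0.23131119] [[-5.40763795e+01  1.89354570e+01 -5.86835779e-04]
 [ 1.89354570e+01  5.40763795e+01 -4.53058089e-04]
 [ 4.04132599e-04 -6.21542200e-04 -5.72957795e+01]] {'camera_matrix': array([[311.00877963,   0.        , 319.14833647],
       [  0.        , 311.00877963, 197.61452669],
       [  0.        ,   0.        ,   1.        ]]), 'mount': array([[-3.85793200e-04, -9.60062271e-01, -2.79786144e-01,
         7.05506676e-02],
       [ 9.99999817e-01, -5.00646937e-04,  3.39041471e-04,
        -2.73911578e-04],
       [-4.65575000e-04, -2.79785962e-01,  9.60062289e-01,
        -1.43620005e-01],
       [ 0.00000000e+00,  0.00000000e+00,  0.00000000e+00,
         1.00000000e+00]])}
```

{"name": "play_rows", "arguments": {
  "linear": [
    [0.021,-0.037,0.006],
    [0.021,-0.037,0.006],
    [0.021,-0.037,0.006],
    [0.021,-0.037,0.006],
    [0.021,-0.037,0.006],
    [0.021,-0.037,0.006],
    [0.021,-0.037,0.006],
    [0.021,-0.037,0.006]
  ],
  "turn": [-5.7,-5.7,-5.7,-5.7,-5.7,-5.7,-5.7,-5.7]
}}

```text
time: 1.85
tool_pos: [0.375, 0.2926, 0.2797]
tool_rot: [0.0, 0.538, 0.843, 0.0]
contact_force: [1.8, -0.4, 0.2]
gripper_width: 1.0
grasp_force: 0.0
```

{"name": "play_rows", "arguments": {
  "linear": [
    [0.022,-0.037,0.005],
    [0.022,-0.037,0.005],
    [0.022,-0.037,0.005],
    [0.022,-0.037,0.005],
    [0.022,-0.037,0.005],
    [0.022,-0.037,0.005],
    [0.022,-0.037,0.005],
    [0,0,0]
  ],
  "turn": [-5.7,-5.7,-5.7,-5.7,-5.7,-5.7,-5.7,-5.7]
}}

```text
time: 2.85
tool_pos: [0.5296, 0.0325, 0.3145]
tool_rot: [0.0, 0.824, 0.567, -0.0]
contact_force: [-0.9, 0.3, 0.3]
gripper_width: 0.999
grasp_force: 0.0
```

```bash
python3 - <<'E'
from h import *
s=state(); M=Rm(s["tool_rot"]); print(s["tool_pos"],"ytool yaw",np.degrees(np.arctan2(M[1,1],M[0,1])),s["joint_pos"])
im=grab_frame("wrist"); save("w0",im)
for t,z in(("jack",.012),("saddle_grip",.166),("pawl_block",.1),("lever_pin",.11)):
    for r in trace("wrist",t)[:3]:
        ys,xs=np.nonzero(r["region"]); P=np.array([at("wrist",(x,y),z,s)[:2] for x,y in zip(xs,ys)],np.float32)
        print(t,round(r["p"],2),np.round(r["location"]),at("wrist",r["location"],z,s),cv2.minAreaRect(P))
E
```

```text
[0.5296137  0.03247639 0.31454955] ytool yaw -20.90164144761698 [-7.88205558e-02 -2.10346755e-01  1.72439201e+00 -4.41512334e-04
  1.62719726e+00  2.85957015e-01]
jack 0.96 [326.  12.] [0.60569118 0.2036002  0.012     ] ((0.6135849356651306, 0.20007407665252686), (0.028275631368160248, 0.10146939009428024), 69.10213470458984)Traceback (most recent call last):
  File "<stdin>", line 6, in <module>
  File "h.py", line 13, in at
    K,o,A=cam(n,st); d=A@np.linalg.inv(K)@np.array([px[0],px[1],1.]); return o+d*(z-o[2])/d[2]
          ~~~^^^^^^
  File "h.py", line 7, in cam
    c=camera_info(n); K=np.array(c["camera_matrix"])
ValueError: time passes only in moves, steps and waits
```

View pics/w0.png

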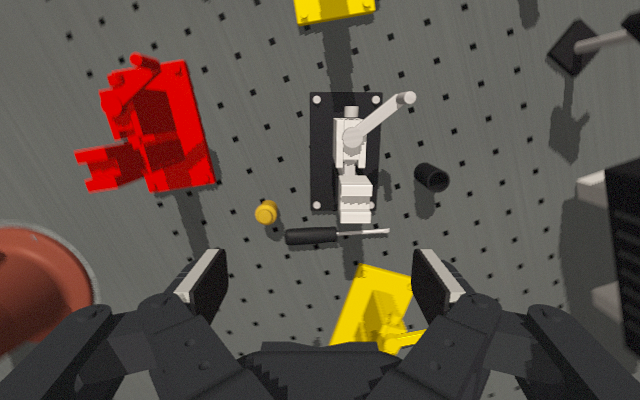

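The wrist picture shows the black jack's bolts at (317,100), (376,99) and (317,205). The pivot is at (352,138), the pin top at (409,97), and the saddle spans (340–372, 178–222).

```bash
python3 - <<'E'
import re
t=open("h.py").read().replace("def Rm","from functools import lru_cache\nci=lru_cache(None)(camera_info)\ndef Rm",1).replace("c=camera_info(n)","c=ci(n)")
open("h.py","w").write(t)
E
python3 - <<'E'
from h import *
s=state()
P={k:at("wrist",p,z,s) for k,p,z in(("bl",(317,100),.015),("br",(376,99),.015),("fl",(317,205),.015),("fr",(372,206),.015),("pivot",(352,138),.108),("pin",(409,97),.144))}
for k in P: print(k,np.round(P[k],4))
im=grab_frame("wrist"); c=im[80:235,295:425]; save("w0c",cv2.resize(c,None,fx=4,fy=4,interpolation=cv2.INTER_CUBIC))
for t,z in(("saddle_grip",.166),("pawl_block",.1),("lever_pin",.11)):
    for r in trace("wrist",t)[:2]:
        ys,xs=np.nonzero(r["region"]); print(t,round(r["p"],2),np.round(r["location"]),at("wrist",r["location"],z,s),xs.min(),xs.max(),ys.min(),ys.max())
E
```

```text
bl [0.5549 0.1102 0.015 ]
br [0.6304 0.0832 0.015 ]
fl [ 0.502  -0.0298  0.015 ]
fr [ 0.5784 -0.0602  0.015 ]
pivot [0.5768 0.0567 0.108 ]
pin [0.6383 0.0787 0.144 ]
saddle_grip 0.95 [355. 198.] [0.55727151 0.00780125 0.166     ] 340 374 169 224
saddle_grip 0.66 [116. 165.] [0.35487915 0.11880952 0.166     ] 77 165 141 193
pawl_block 0.62 [144. 118.] [0.36765797 0.15825953 0.1       ] 101 177 76 148
pawl_block 0.61 [383. 323.] [ 0.53679209 -0.19317653  0.1       ] 364 407 291 355
lever_pin 0.9 [397. 339.] [ 0.54627798 -0.21643391  0.11      ] 385 420 333 352
lever_pin 0.89 [133.  87.] [0.37748566 0.18833325 0.11      ] 103 163 55 117
```

View pics/w0c.png

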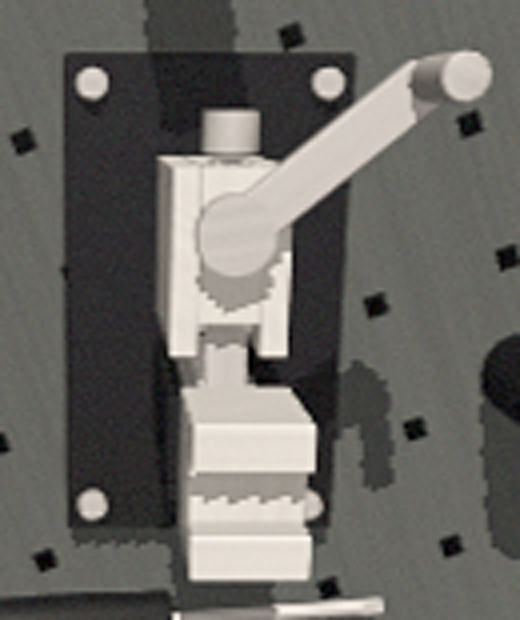

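```bash
python3 - <<'E'
from h import *
s=state(); o=295,80
f=lambda x,y,z: at("wrist",(o[0]+(x-1.5)/4,o[1]+(y-1.5)/4),z,s)
for c in((192,422),(316,424),(190,578),(311,578)): print(np.round(f(*c,.166),4))
print("sad",f(252,500,.166),"piv",f(238,234,.108),"pin",f(467,76,.144),"knob",f(232,115,.096))
ps=np.array([[f(92,84,.015),f(329,84,.015)],[f(92,505,.015),f(313,505,.015)]]);c=ps.mean((0,1));d=(ps[0]-ps[1]).mean(0);print(c,np.degrees(np.arctan2(d[1],d[0])))
E
```

```text
[0.5495 0.0258 0.166 ]
[0.5775 0.0149 0.166 ]
[ 0.5358 -0.012   0.166 ]
[ 0.5642 -0.0226  0.166 ]
sad [0.55687407 0.00204598 0.166     ] piv [0.57846345 0.05709897 0.108     ] pin [0.63947473 0.07798504 0.144     ] knob [0.58824625 0.08729388 0.096     ]
[0.56669897 0.02578762 0.015     ] 69.89104064192836
```

{"name": "play_rows", "arguments": {
  "linear": [
    [0.009,-0.0105,-0.02],
    [0.009,-0.0105,-0.02],
    [0.009,-0.0105,-0.02],
    [0,0,-0.02],
    [0,0,0]
  ],
  "turn": [0.4,0.4,0,0,0]
}}

```text
time: 3.78
tool_pos: [0.5541, 0.0034, 0.231]
tool_rot: [-0.002, 0.818, 0.576, -0.002]
contact_force: [-0.1, 0.6, 0.2]
gripper_width: 1.002
grasp_force: 0.0
```

```bash
python3 - <<'E'
from h import *
s=state(); M=Rm(s["tool_rot"]); print(s["tool_pos"],"yaw",np.degrees(np.arctan2(M[1,1],M[0,1])),s["contact_force"])
E
```

```text
[0.55410204 0.00343528 0.23098226] yaw -19.714304193848324 [-0.11002751  0.60013045  0.24985847]
```

{"name": "play_rows", "arguments": {
  "linear": [
    [0,0,-0.02],
    [0,0,-0.02],
    [0,0,-0.02],
    [0,0,-0.02],
    [0,0,-0.015],
    [0,0,-0.005],
    [0,0,0],
    [0,0,0]
  ],
  "turn": [0,0,0,0,0,0,0,0]
}}

```text
time: 4.78
tool_pos: [0.5562, 0.0033, 0.1353]
tool_rot: [0.001, 0.818, 0.576, 0.001]
contact_force: [0.6, 0.6, 0.5]
gripper_width: 1.001
grasp_force: 0.0
```

{"name": "play_rows", "arguments": {
  "linear": [
    [0,-0.002,-0.006],
    [0,0,-0.006],
    [0,0,0],
    [0,0,0]
  ],
  "turn": [0,0,0,0]
}}

```text
time: 5.28
tool_pos: [0.5555, 0.0014, 0.1222]
tool_rot: [-0.0, 0.818, 0.576, -0.0]
contact_force: [0.4, 0.6, 0.9]
gripper_width: 1.001
grasp_force: 0.0
```

{"name": "play_rows", "arguments": {
  "linear": [
    [0,0,0],
    [0,0,0],
    [0,0,0],
    [0,0,0],
    [0,0,0],
    [0,0,0],
    [0,0,0],
    [0,0,0]
  ],
  "turn": [0,0,0,0,0,0,0,0],
  "hand": 0.0
}}

```text
time: 6.28
tool_pos: [0.5567, 0.001, 0.1229]
tool_rot: [0.001, 0.818, 0.575, 0.001]
contact_force: [5.7, -1.1, -1.3]
gripper_width: 0.34
grasp_force: 63.6
```

{"name": "play_rows", "arguments": {
  "linear": [
    [0,0,0.001],
    [0,0,0.001],
    [0,0,0.001],
    [0,0,0],
    [0,0,0]
  ],
  "turn": [0,0,0,0,0]
}}

```text
time: 6.9
tool_pos: [0.5568, 0.001, 0.1246]
tool_rot: [0.001, 0.818, 0.575, 0.001]
contact_force: [9.9, -1.7, -7.3]
gripper_width: 0.346
grasp_force: 62.8
```

{"name": "play_rows", "arguments": {
  "linear": [
    [0,0,0.001],
    [0,0,0.001],
    [0,0,0.001],
    [0,0,0],
    [0,0,0]
  ],
  "turn": [0,0,0,0,0]
}}

```text
time: 7.52
tool_pos: [0.5567, 0.001, 0.1276]
tool_rot: [0.001, 0.818, 0.575, 0.001]
contact_force: [9.4, -2.0, -6.7]
gripper_width: 0.341
grasp_force: 62.9
```

{"name": "play_rows", "arguments": {
  "linear": [
    [0,0,0.001],
    [0,0,0.001],
    [0,0,0]
  ],
  "turn": [0,0,0]
}}

```text
time: 7.9
tool_pos: [0.5567, 0.001, 0.1296]
tool_rot: [0.001, 0.818, 0.575, 0.001]
contact_force: [9.7, -2.0, -6.7]
gripper_width: 0.343
grasp_force: 62.9
```

{"name": "play_rows", "arguments": {
  "linear": [
    [0,0,0.001],
    [0,0,0.001],
    [0,0,0]
  ],
  "turn": [0,0,0]
}}

```text
time: 8.28
tool_pos: [0.5567, 0.001, 0.1303]
tool_rot: [0.001, 0.818, 0.575, 0.001]
contact_force: [12.3, -2.2, -12.4]
gripper_width: 0.344
grasp_force: 62.3
```

{"name": "play_rows", "arguments": {
  "linear": [
    [0,0,0.001],
    [0,0,0.001],
    [0,0,0]
  ],
  "turn": [0,0,0]
}}

```text
time: 8.65
tool_pos: [0.5567, 0.001, 0.1319]
tool_rot: [0.001, 0.818, 0.575, 0.001]
contact_force: [14.3, -2.2, -14.8]
gripper_width: 0.344
grasp_force: 62.3
```

{"name": "play_rows", "arguments": {
  "linear": [
    [0,0,0.001],
    [0,0,0.001],
    [0,0,0]
  ],
  "turn": [0,0,0]
}}

```text
time: 9.02
tool_pos: [0.5567, 0.001, 0.1336]
tool_rot: [0.001, 0.818, 0.575, 0.001]
contact_force: [15.2, -1.5, -15.8]
gripper_width: 0.342
grasp_force: 62.2
```

{"name": "play_rows", "arguments": {
  "linear": [
    [0,0,0.001],
    [0,0,0.001],
    [0,0,0]
  ],
  "turn": [0,0,0]
}}

```text
time: 9.4
tool_pos: [0.5567, 0.0009, 0.1372]
tool_rot: [0.001, 0.818, 0.575, 0.001]
contact_force: [9.2, -1.0, -7.2]
gripper_width: 0.344
grasp_force: 63.2
```

{"name": "play_rows", "arguments": {
  "linear": [
    [0,0,0.001],
    [0,0,0.001],
    [0,0,0]
  ],
  "turn": [0,0,0]
}}

```text
time: 9.78
tool_pos: [0.5567, 0.001, 0.1396]
tool_rot: [0.001, 0.818, 0.575, 0.001]
contact_force: [9.9, -2.5, -7.0]
gripper_width: 0.343
grasp_force: 63.2
```

First click came at about z = 0.135. The next ones should be near 0.149, 0.163 and 0.177, so I check each.

{"name": "play_rows", "arguments": {
  "linear": [
    [0,0,0.001],
    [0,0,0.001],
    [0,0,0.001],
    [0,0,0.001],
    [0,0,0.001],
    [0,0,0.001],
    [0,0,0.001],
    [0,0,0]
  ],
  "turn": [0,0,0,0,0,0,0,0]
}}

```text
time: 10.78
tool_pos: [0.5567, 0.001, 0.1449]
tool_rot: [0.001, 0.818, 0.575, 0.001]
contact_force: [14.3, -2.6, -14.2]
gripper_width: 0.342
grasp_force: 62.4
```

{"name": "play_rows", "arguments": {
  "linear": [
    [0,0,0.001],
    [0,0,0.001],
    [0,0,0.001],
    [0,0,0.001],
    [0,0,0.001],
    [0,0,0],
    [0,0,0]
  ],
  "turn": [0,0,0,0,0,0,0]
}}

```text
time: 11.65
tool_pos: [0.5567, 0.001, 0.1513]
tool_rot: [0.001, 0.818, 0.575, 0.001]
contact_force: [10.0, -0.6, -8.2]
gripper_width: 0.346
grasp_force: 63.2
```

{"name": "play_rows", "arguments": {
  "linear": [
    [0,0,0.001],
    [0,0,0.001],
    [0,0,0.001],
    [0,0,0.001],
    [0,0,0.001],
    [0,0,0.001],
    [0,0,0.001],
    [0,0,0.001]
  ],
  "turn": [0,0,0,0,0,0,0,0]
}}

```text
time: 12.65
tool_pos: [0.5567, 0.001, 0.1581]
tool_rot: [0.001, 0.818, 0.575, 0.001]
contact_force: [13.9, -1.8, -15.2]
gripper_width: 0.337
grasp_force: 62.4
```

{"name": "play_rows", "arguments": {
  "linear": [
    [0,0,0.001],
    [0,0,0],
    [0,0,0]
  ],
  "turn": [0,0,0]
}}

```text
time: 13.02
tool_pos: [0.5567, 0.001, 0.1588]
tool_rot: [0.001, 0.818, 0.575, 0.001]
contact_force: [13.7, -1.2, -14.5]
gripper_width: 0.341
grasp_force: 62.4
```

{"name": "play_rows", "arguments": {
  "linear": [
    [0,0,0.001],
    [0,0,0.001],
    [0,0,0.001],
    [0,0,0.001],
    [0,0,0],
    [0,0,0]
  ],
  "turn": [0,0,0,0,0,0]
}}

```text
time: 13.78
tool_pos: [0.5567, 0.001, 0.1622]
tool_rot: [0.001, 0.818, 0.575, 0.001]
contact_force: [15.3, -1.0, -16.3]
gripper_width: 0.341
grasp_force: 62.2
```

Third click is about to come, and two clicks are counted so far.

{"name": "play_rows", "arguments": {
  "linear": [
    [0,0,0.001],
    [0,0,0.001],
    [0,0,0.001],
    [0,0,0],
    [0,0,0]
  ],
  "turn": [0,0,0,0,0]
}}

```text
time: 14.4
tool_pos: [0.5567, 0.001, 0.1674]
tool_rot: [0.001, 0.818, 0.575, 0.001]
contact_force: [9.9, -1.0, -8.2]
gripper_width: 0.341
grasp_force: 63.2
```

{"name": "play_rows", "arguments": {
  "linear": [
    [0,0,0.001],
    [0,0,0.001],
    [0,0,0.001],
    [0,0,0.001],
    [0,0,0.001],
    [0,0,0.001],
    [0,0,0],
    [0,0,0]
  ],
  "turn": [0,0,0,0,0,0,0,0]
}}

```text
time: 15.4
tool_pos: [0.5567, 0.001, 0.172]
tool_rot: [0.001, 0.818, 0.575, 0.001]
contact_force: [13.1, -0.8, -12.6]
gripper_width: 0.344
grasp_force: 62.6
```

{"name": "play_rows", "arguments": {
  "linear": [
    [0,0,0.001],
    [0,0,0.001],
    [0,0,0.001],
    [0,0,0],
    [0,0,0]
  ],
  "turn": [0,0,0,0,0]
}}

```text
time: 16.02
tool_pos: [0.5567, 0.001, 0.1743]
tool_rot: [0.001, 0.818, 0.575, 0.001]
contact_force: [15.0, -2.3, -16.1]
gripper_width: 0.344
grasp_force: 62.4
```

{"name": "play_rows", "arguments": {
  "linear": [
    [0,0,0.001],
    [0,0,0.001],
    [0,0,0],
    [0,0,0]
  ],
  "turn": [0,0,0,0]
}}

```text
time: 16.52
tool_pos: [0.5567, 0.001, 0.176]
tool_rot: [0.001, 0.818, 0.575, 0.001]
contact_force: [15.3, -2.0, -15.1]
gripper_width: 0.341
grasp_force: 62.2
```

{"name": "play_rows", "arguments": {
  "linear": [
    [0,0,0.001],
    [0,0,0.001],
    [0,0,0],
    [0,0,0]
  ],
  "turn": [0,0,0,0]
}}

```text
time: 17.02
tool_pos: [0.5567, 0.001, 0.1802]
tool_rot: [0.001, 0.818, 0.575, 0.001]
contact_force: [10.3, -0.8, -7.5]
gripper_width: 0.341
grasp_force: 63.2
```

{"name": "play_rows", "arguments": {
  "linear": [
    [0,0,-0.0005],
    [0,0,-0.0005],
    [0,0,-0.0005],
    [0,0,-0.0005],
    [0,0,0]
  ],
  "turn": [0,0,0,0,0]
}}

```text
time: 17.65
tool_pos: [0.5567, 0.001, 0.1782]
tool_rot: [0.001, 0.818, 0.575, 0.001]
contact_force: [10.3, -1.7, -7.1]
gripper_width: 0.343
grasp_force: 63.3
```

{"name": "play_rows", "arguments": {
  "linear": [
    [0,0,-0.0005],
    [0,0,-0.0005],
    [0,0,0],
    [0,0,0]
  ],
  "turn": [0,0,0,0]
}}

```text
time: 18.15
tool_pos: [0.5567, 0.001, 0.1782]
tool_rot: [0.001, 0.818, 0.575, 0.001]
contact_force: [6.8, -2.2, -3.7]
gripper_width: 0.343
grasp_force: 63.6
```

{"name": "play_rows", "arguments": {
  "linear": [
    [0,0,-0.0005],
    [0,0,0],
    [0,0,0]
  ],
  "turn": [0,0,0]
}}

```text
time: 18.52
tool_pos: [0.5568, 0.001, 0.1782]
tool_rot: [0.001, 0.818, 0.575, 0.001]
contact_force: [6.7, -1.2, -0.8]
gripper_width: 0.342
grasp_force: 63.8
```

{"name": "play_rows", "arguments": {
  "linear": [
    [0,0,0],
    [0,0,0],
    [0,0,0],
    [0,0,0],
    [0,0,0],
    [0,0,0]
  ],
  "turn": [0,0,0,0,0,0],
  "hand": 0.0854
}}

```text
time: 19.27
tool_pos: [0.5555, 0.0014, 0.1778]
tool_rot: [0.0, 0.818, 0.576, 0.0]
contact_force: [0.5, 0.0, 0.8]
gripper_width: 1.001
grasp_force: 0.0
```

{"name": "play_rows", "arguments": {
  "linear": [
    [0,0,0.01],
    [0,0,0.02],
    [0,0,0.02],
    [0,0,0.02],
    [0,0,0.02],
    [0,0,0],
    [0,0,0]
  ],
  "turn": [0,0,0,0,0,0,0]
}}

```text
time: 20.15
tool_pos: [0.5552, 0.0014, 0.2672]
tool_rot: [-0.0, 0.818, 0.576, -0.0]
contact_force: [-0.4, -0.3, 0.7]
gripper_width: 0.998
grasp_force: 0.0
```

```bash
python3 - <<'E'
from h import *
s=state(); print(s["tool_pos"],s["contact_force"])
im=grab_frame("wrist"); save("w1",im)
for r in trace("wrist","lever_pin")[:4]: print(r["p"],r["location"])
E
```

```text
[0.55524738 0.0013948  0.26724681] [-0.39361255 -0.28032133  0.6815133 ]
0.86 [349.8, 97.7]
0.86 [398.7, 350.8]
0.65 [58.9, 52.8]
0.62 [322.9, 147.1]
```

View pics/w1.png

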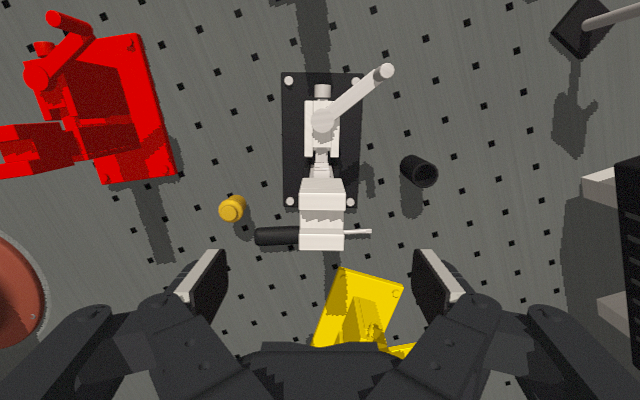

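The post stays raised, with its head at (321,230). The pin top is at (387,71) and the pivot at (322,121).

```bash
python3 - <<'E'
from h import *
s=state()
pin=at("wrist",(387,71),.144,s); piv=at("wrist",(322,121),.108,s); print(pin,piv)
for c in((299,228),(344,228),(299,250),(344,250)): print(at("wrist",c,.221,s))
u=np.radians(69.8); col=np.array([.556,.001]); P=col+.06*np.array([np.cos(u),np.sin(u)]); print("P",P, np.linalg.norm(pin[:2]-P))
a0=np.arctan2(*(pin[:2]-P)[::-1]); a1=u-np.pi/2+.52+1.3; print(np.degrees([a0,a1]), a0-(u-np.pi/2)-.52)
a=np.linspace(a0,a1,9); print(np.round(P+.065*np.c_[np.cos(a),np.sin(a)],4)); print(s["tool_pos"])
E
```

```text
[0.63918832 0.07573972 0.144     ] [0.57726889 0.05526285 0.108     ]
[0.54122501 0.00116406 0.221     ]
[ 0.56881618 -0.00871037  0.221     ]
[ 0.53566536 -0.01350741  0.221     ]
[ 0.56385323 -0.02359221  0.221     ]
P [0.57671789 0.05730958] 0.06513236249117745
[16.43720919 84.07831871] 0.11943992911188617
[[0.6391 0.0757]
 [0.6357 0.0847]
 [0.631  0.093 ]
 [0.6252 0.1006]
 [0.6183 0.1073]
 [0.6105 0.1129]
 [0.6019 0.1172]
 [0.5929 0.1203]
 [0.5834 0.122 ]]
[0.55493165 0.00143848 0.26641015]
```

{"name": "play_rows", "arguments": {
  "linear": [
    [0.021,0.019,0],
    [0.021,0.019,0],
    [0.021,0.019,0],
    [0.021,0.019,-0.01],
    [0,0,-0.03],
    [0,0,-0.02],
    [0,0,0],
    [0,0,0]
  ],
  "turn": [0,0,0,0,0,0,0,0],
  "hand": 0.05
}}

```text
time: 21.25
tool_pos: [0.6398, 0.0771, 0.2086]
tool_rot: [0.0, 0.818, 0.576, 0.0]
contact_force: [0.1, 0.1, 0.7]
gripper_width: 0.584
grasp_force: 0.0
```

```bash
python3 - <<'E'
from h import *
s=state(); print(s["tool_pos"])
im=grab_frame("wrist"); save("w2",im)
for z in(.108,.144): print(proj("wrist",(.6392,.077,z),s))
E
```

```text
[0.63975939 0.07712069 0.20861333]
[317.85464666 197.7270592 ]
[317.75264654 211.90764414]
```

View pics/w2.png

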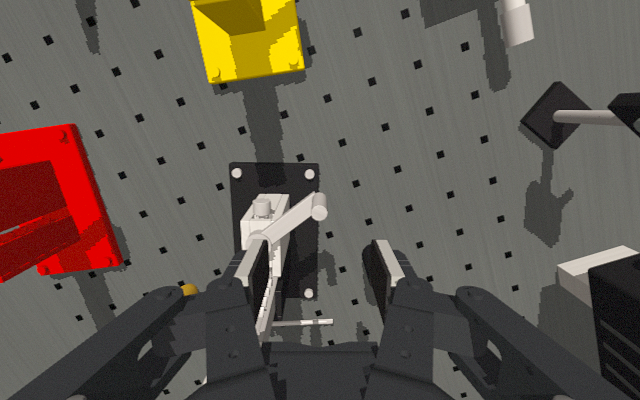

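The pin is at (319,207), as projected, so I descend over it.

{"name": "play_rows", "arguments": {
  "linear": [
    [0,0,-0.02],
    [0,0,-0.02],
    [0,0,-0.02],
    [0,0,-0.02],
    [0,0,-0.008],
    [0,0,-0.005],
    [0,0,0],
    [0,0,0]
  ],
  "turn": [0,0,0,0,0,0,0,0]
}}

```text
time: 22.3
tool_pos: [0.6402, 0.0774, 0.1158]
tool_rot: [0.0, 0.818, 0.576, 0.001]
contact_force: [1.3, 0.4, 0.8]
gripper_width: 0.582
grasp_force: 0.0
```

{"name": "play_rows", "arguments": {
  "linear": [
    [0,0,0],
    [0,0,0],
    [0,0,0],
    [0,0,0],
    [0,0,0],
    [0,0,0]
  ],
  "turn": [0,0,0,0,0,0],
  "hand": 0.0
}}

```text
time: 23.05
tool_pos: [0.6397, 0.0774, 0.1153]
tool_rot: [0.0, 0.818, 0.576, 0.0]
contact_force: [-1.5, 0.7, 4.3]
gripper_width: 0.121
grasp_force: 58.5
```

```bash
python3 -c "
import numpy as np
a=np.radians(np.linspace(17.7,84.1,17)); p=.065*np.c_[np.cos(a),np.sin(a)]; print(np.round(np.diff(p,axis=0),4).tolist()); print(p[[8,16]]+[.5767,.0573])"
```

```text
[[-0.0016, 0.0044], [-0.0019, 0.0043], [-0.0022, 0.0042], [-0.0025, 0.004], [-0.0028, 0.0038], [-0.0031, 0.0036], [-0.0033, 0.0033], [-0.0035, 0.0031], [-0.0038, 0.0028], [-0.004, 0.0026], [-0.0041, 0.0023], [-0.0043, 0.002], [-0.0044, 0.0016], [-0.0045, 0.0013], [-0.0046, 0.001], [-0.0047, 0.0007]]
[[0.61769393 0.10774302]
 [0.58338151 0.12195568]]
```

{"name": "play_rows", "arguments": {
  "linear": [
    [-0.0016,0.0044,0],
    [-0.0019,0.0043,0],
    [-0.0022,0.0042,0],
    [-0.0025,0.004,0],
    [-0.0028,0.0038,0],
    [-0.0031,0.0036,0],
    [-0.0033,0.0033,0],
    [-0.0035,0.0031,0]
  ],
  "turn": [4.15,4.15,4.15,4.15,4.15,4.15,4.15,4.15]
}}

```text
time: 24.05
tool_pos: [0.6186, 0.1075, 0.1153]
tool_rot: [0.0, 0.618, 0.786, -0.001]
contact_force: [-3.5, -2.6, 4.6]
gripper_width: 0.121
grasp_force: 58.8
```

{"name": "play_rows", "arguments": {
  "linear": [
    [-0.0038,0.0028,0],
    [-0.004,0.0026,0],
    [-0.0041,0.0023,0],
    [-0.0043,0.002,0],
    [-0.0044,0.0016,0],
    [-0.0045,0.0013,0],
    [0,0,0],
    [0,0,0]
  ],
  "turn": [4.15,4.15,4.15,4.15,4.15,4.15,0,0]
}}

```text
time: 25.05
tool_pos: [0.5935, 0.12, 0.1152]
tool_rot: [0.0, 0.436, 0.9, -0.001]
contact_force: [-3.1, -2.4, 6.5]
gripper_width: 0.113
grasp_force: 58.9
```

{"name": "play_rows", "arguments": {
  "linear": [
    [-0.0023,0.0005,0],
    [-0.0023,0.0005,0],
    [0,0,0]
  ],
  "turn": [2,2,0]
}}

```text
time: 25.42
tool_pos: [0.5891, 0.1209, 0.1152]
tool_rot: [0.0, 0.404, 0.915, -0.001]
contact_force: [-2.6, -4.5, 5.5]
gripper_width: 0.118
grasp_force: 58.9
```

{"name": "play_rows", "arguments": {
  "linear": [
    [-0.0024,0.0004,0],
    [0,0,0]
  ],
  "turn": [2,0]
}}

```text
time: 25.68
tool_pos: [0.5868, 0.1213, 0.1152]
tool_rot: [0.001, 0.388, 0.922, -0.001]
contact_force: [-2.0, -5.3, 4.8]
gripper_width: 0.119
grasp_force: 58.9
```

{"name": "play_rows", "arguments": {
  "linear": [
    [-0.002,0.0002,0],
    [0,0,0]
  ],
  "turn": [2,0]
}}

```text
time: 25.92
tool_pos: [0.5847, 0.1215, 0.1152]
tool_rot: [0.0, 0.371, 0.928, -0.001]
contact_force: [-1.4, -4.5, 5.8]
gripper_width: 0.113
grasp_force: 58.9
```

{"name": "play_rows", "arguments": {
  "linear": [
    [-0.0015,0.0001,0],
    [0,0,0]
  ],
  "turn": [1.3,0]
}}

```text
time: 26.18
tool_pos: [0.5841, 0.1216, 0.1153]
tool_rot: [0.002, 0.361, 0.933, -0.0]
contact_force: [1.6, -4.9, 3.6]
gripper_width: 0.116
grasp_force: 58.7
```

{"name": "play_rows", "arguments": {
  "linear": [
    [-0.001,0.0001,0],
    [0,0,0]
  ],
  "turn": [1,0]
}}

```text
time: 26.42
tool_pos: [0.5841, 0.1215, 0.1154]
tool_rot: [0.003, 0.353, 0.936, 0.0]
contact_force: [4.6, -4.7, 1.3]
gripper_width: 0.115
grasp_force: 58.5
```

{"name": "play_rows", "arguments": {
  "linear": [
    [-0.001,0,0],
    [0,0,0]
  ],
  "turn": [0,0]
}}

```text
time: 26.68
tool_pos: [0.584, 0.1215, 0.1154]
tool_rot: [0.004, 0.353, 0.936, 0.001]
contact_force: [8.4, -5.6, -0.6]
gripper_width: 0.122
grasp_force: 58.5
```

The lever stopped at x = 0.584, where it should (0.583), and the force rises. I release and retreat.

{"name": "play_rows", "arguments": {
  "linear": [
    [0,0,0],
    [0,0,0],
    [0,0,0],
    [0,0,0]
  ],
  "turn": [0,0,0,0],
  "hand": 0.05
}}

```text
time: 27.18
tool_pos: [0.5808, 0.1227, 0.1145]
tool_rot: [-0.0, 0.353, 0.936, 0.0]
contact_force: [-0.4, 0.2, -0.0]
gripper_width: 0.583
grasp_force: 0.0
```

{"name": "play_rows", "arguments": {
  "linear": [
    [0,0,0.01],
    [0,0,0.03],
    [0,0,0.03],
    [0,0,0.03],
    [0,0,0.03],
    [-0.02,0.03,0],
    [-0.02,0.03,0],
    [0,0,0]
  ],
  "turn": [0,0,0,0,0,0,0,0]
}}

```text
time: 28.18
tool_pos: [0.5402, 0.184, 0.2459]
tool_rot: [0.0, 0.351, 0.936, 0.0]
contact_force: [0.1, -0.3, 0.1]
gripper_width: 0.59
grasp_force: 0.0
```

{"name": "play_rows", "arguments": {
  "linear": [
    [-0.03,0.04,0],
    [-0.03,0.04,0],
    [-0.03,0.04,0],
    [-0.03,0.04,0],
    [0,0.04,0],
    [0,0,0],
    [0,0,0]
  ],
  "turn": [0,0,0,0,0,0,0]
}}

```text
time: 29.05
tool_pos: [0.4216, 0.3818, 0.245]
tool_rot: [0.0, 0.353, 0.936, -0.0]
contact_force: [-0.2, 0.3, -0.2]
gripper_width: 0.582
grasp_force: 0.0
```

```bash
python3 - <<'E'
from h import *
a=grab_frame("top")[125:225,250:370]; b=grab_frame("scene")[150:270,280:400]
f=lambda c:cv2.resize(c,(390,390),interpolation=cv2.INTER_CUBIC)
save("end",np.hstack([f(a),f(b)]))
u=np.radians(84.08);print(proj("top",(.5767+.065*np.cos(u),.0573+.065*np.sin(u),.144))-[250,125],proj("top",(.556,.001,.221))-[250,125])
print(state()["contact_force"])
E
```

```text
[22.41829411 35.64324136] [63.57668712 40.23734311]
[ 0.40840537 -0.49653086 -0.15761323]
```

View pics/end.png

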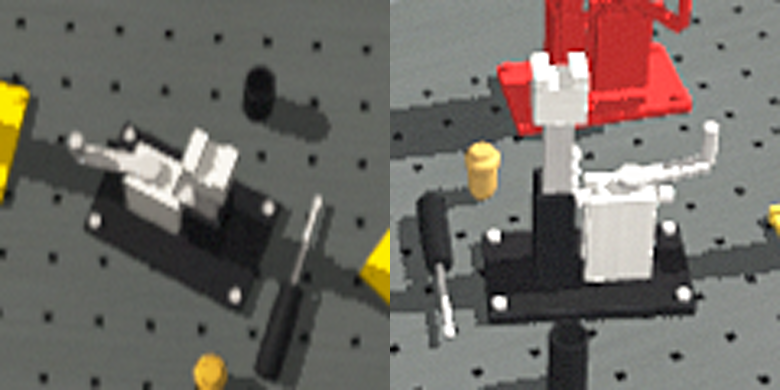

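The picture shows the post raised, with its head at (210,160) in the left half. The pin is at (76,139), as expected for the locked lever, and nothing else has moved.

```bash
python3 -c "
from plant import *
print(job_done())"
```

```text
the job is handed in; nothing more can be done
None
```

The job is handed in: I raised the post four clicks, let it down gently onto the pawl and released it, then swung the lock lever to its stop, by about 29 s and with nothing else touched.

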